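# Refit the cell of the pantry light and shut its box

## Task

Put the loose battery cell back into the cradle of the open battery box: press its flat end against the spring, bring it down and let its nub slip under the retaining lip. Then lift the locked stay that props the lid until it is past its dead point, swing the lid down and press it fully shut. Leave the mug, the tumbler and the soap pump standing where they are.

Things in the scene. Friction and masses are not known exactly. Their poses are not given: they have to be found in the camera images.
- box: Grey open-topped plastic box fixed to the shelf, 220 (x) x 160 (y) x 80 mm, walls and floor 5 mm. Origin: centre of its underside; x points to the hinged side (away from the robot), y to the side with the stay. Inside, a white cradle for one cell lies along y: wall with lip at the -y end, sprung steel plate at the +y end. A low electronics block by the hinge is clear of the work.
- cell: Loose cylindrical battery cell: barrel 34 mm in diameter, 61 mm long; one end has a nub 12 mm in diameter and 5 mm long, the other is flat. 0.14 kg. Origin: middle of the barrel, on its axis, 28 mm above the shelf at the start. x points along the barrel to the nub (at the start roughly to the robot's right); it may have rolled about x.
- cell_nub (a point): Centre of the end face of the cell's nub, 35.5 mm from the cell's origin along its x.
- seat (a point): Place of the middle of the barrel when the cell is seated (box frame: x -30, y 0, z 38 mm); axes as the box. Seated, the barrel lies along y, nub to -y, its underside 16 mm above the inner floor on two rails that reach 15 mm to each side of the axis; beyond them fingers have free space, to at least 60 mm from the axis each way along x.
- contact (a point): Where the end of the nub rests, on a 30 mm wide wall 35.5 mm from the seat towards -y. Atop the wall a lip 4.5 mm deep overhangs the nub, from 7.8 to 11.8 mm above the seat's axis. So: with the cell 20 mm or more above its seat, shift it towards +y against the spring until it is 5 to 10 mm past its seated place, lower it there to seat height, let it go back to -y under the lip.
- plunger (a joint): Travel in m of the upright sprung steel plate (24 mm wide; from 24 mm below to 28 mm above the seat's axis) towards the box's +y. 0: free; then its face is 27.5 mm from the seat towards +y. 0.003 with a seated cell; stop at 0.014. Spring 350 N/m with 1.4 N preload.
- stay_link (a joint): Fold angle in rad of the stay's elbow. 0: locked (0.2 rad past straight, resting on its stop); 0.2: straight, the dead point; above that the stay folds freely as the lid comes down (about 3.0 with the lid shut). Lifting the elbow's bar 17 mm along its arc brings it to about 0.4.
- stay_grip (a point): Middle of the free length of the stay's round steel bar (13 mm in diameter), which sticks out from the elbow of the stay beside the box, along the box's +y; it can be pinched from above 22 mm to each side of this point along its length. It is about 115 mm above the shelf while locked.
- stay_pivot (a point): Point on the axis (along the box's y) about which the stay's lower arm turns, in line with stay_grip; fixed to the box. To unlock, move stay_grip on its arc (radius 89 mm) about this axis, up and towards the box's -x, by 0.25 to 0.4 rad. This takes a few newtons at most; past the dead point it stays where it is left.
- lid_hinge (a point): Middle of the lid's hinge axis (along the box's y), at the far rim of the box, 80 mm above the shelf; axes as the box.
- lid_edge (a point): Middle of the lid's free edge. Lid: flat grey panel 160 mm wide, 10 mm thick, reaching 218 mm from the hinge axis; its inner face lies in the plane of the hinge axis, its outer face 10 mm off it. Propped, it stands upright, outer face away from the robot; shut, it lies on the rim, outer face up, 90 mm above the shelf.
- lid (a joint): Lid angle in rad from its propped position. 0: propped upright (90 degrees up from shut); 1.57: shut. A stiff hinge (about 0.4 N m): the lid stays where it is left and must be pushed all the way; there is no latch. The locked stay stops it from closing.
- mug: White ceramic mug, 82 mm across, 95 mm high; origin under its centre.
- tumbler: Glass tumbler, 72 mm across, 115 mm high; origin under its centre.
- soap_pump: Stainless steel soap pump, 68 mm across, 181 mm high; origin under its centre.
- rest: Fixed wooden rest on which the cell starts: board 100 (x, along the cell) x 60 x 8 mm with two low ribs under the barrel, reaching 16 mm to each side of its axis and 16 mm above the shelf. Origin: centre of its underside.
Not all that is in view belongs to the job. Leave any pink look-alike of the cell alone.

How it is judged (in metres and radians):
On the way, in this order (a step that is already met when the one before it is completed fails the run):
1. the cell is seated in the cradle, nub under the lip, with the lid still propped (distance between cell_nub and contact below 0.006 m and distance between cell and seat below 0.006 m and angle between the x axis of cell and the y axis of seat, either way round below 0.12 rad and contact force between cell and the fingers below 0.2 N and value of joint lid below 0.1 rad), for 0.2 s.
2. the stay has been lifted past its dead point (value of joint stay_link above 0.35 rad), for 0.1 s.
3. the lid has been shut (value of joint lid above 1.51 rad), for 0.1 s.
At the end, for the whole second after the job is handed in: The cell lies seated in the cradle (barrel and nub within 6 mm of their places, within 0.12 rad of the cradle's line, nub towards the contact), at rest, and the lid is shut to within 0.06 rad (distance between cell_nub and contact below 0.006 m and distance between cell and seat below 0.006 m and angle between the x axis of cell and the y axis of seat, either way round below 0.12 rad and value of joint lid above 1.51 rad and linear speed of cell below 0.02 m/s); the robot touches nothing.
It fails at once if the mug, tumbler or soap pump is moved more than 30 mm or tipped (distance of any of mug, tumbler, soap_pump from where it was at the start of the episode above 0.03 m or angle between any of mug, tumbler, soap_pump's own z axis and vertical above 0.35 rad).
It also fails if it takes over 72 s, if anything falls off the work surface, if the arm or the gripper's body presses on something with over 40 N, if the wrist force passes 120 N, or if a joint passes its speed limit or range.

## Robot

A 7-joint arm with a two-finger parallel gripper is mounted at the origin on the work surface. World frame = base frame: x ahead of the robot, y to its left, z up, the work surface at z = 0. Lengths are in mm, angles in rad, forces in N, time in s.
With the tool pointing down it reaches from about 400 to 875 mm from the base axis. Payload 4.4 kg.
Tool frame: the origin (TCP) lies on the centre line of the jaws, within the pads' length; the fingertips stand 8 mm ahead of it and the grasp point (between the pads) lies 11 mm behind it; x points along the fingers, z is the direction in which the jaws open and shut, and the axes are right-handed (so a half turn about x gives the same grasp; the last joint's range is limited). The gripper opens to 85 mm and grips with 20 to 120 N. Pads are 22 mm wide; open, the fingers measure 114 mm over their backs; the gripper's body (76 mm by 85 mm) begins 54 mm behind the grasp point. The pads swing forward as they close: fully open they stand 13 mm farther back than shut.
Start: joints at [-0.066, 0.628, 0.038, 1.517, -0.027, 0.996, -0.02], TCP at [650.014, 0.027, 239.313] pointing down, gripper open.
Joint ranges: [-3.06, 3.06], [-0.37, 2.12], [-1.25, 1.32], [0.18, 2.47], [-1.1, 4.24], [0.23, 1.98], [-2.94, 2.94]. Speed limits (rad/s): [2.57, 2.57, 3.14, 3.14, 3.14, 3.14, 3.14].

## Interface

Orientations are given as [roll, pitch, yaw] about the fixed x, y, z axes, in that order (R = Rz(yaw) Ry(pitch) Rx(roll)).
In Python, from cell import ctrl, get_image, camera_params gives the robot as it stands. The module is installed in compiled form; this text tells all that it offers.
- The arm moves only by the shell command python3 -m handwheel 'ROWS'. ROWS is text: rows parted by semicolons, each of 7 numbers parted by spaces: the opening, from -1 (shut) to 1 (fully open), then the shift along the tool's x, y, z in mm, then the turn, a rotation vector about the tool's x, y, z in rad. In form: grip x y z wx wy wz; .... A call has 1 to 10 rows; each row shifts and turns the pose as measured when the row begins, along the tool's axes as they then stand; what a row does not reach is not made up. A row lasts 1/10 s, in which the tool goes at most 50 mm and 8.59 degrees, less where a joint would pass 70% of its speed; a pose out of reach is approached as far as the arm can. A call with a gripper value outside its range is refused whole. The fingers move at their own pace and stop on an object; the grip force is fixed at half the most. Time passes only in rows, so rows that do not move let the fingers close. It gives the time, the measured TCP pose, the force and the opening at its end, in the units of the state.
- ctrl.read_state(): the state, without advancing time (a new reading comes with each control period).
- get_image(name): name is "scene" or "side" or "wrist"; returns the picture (400x640x3 uint8, blue, green, red); there is no depth.
- camera_params(name): a dict with "fx", "fy", "cx", "cy" (pixels), "k1" (the pictures are not rectified: a ray, as slopes to the right and down, at radius r is drawn at 1 + k1 r^2 times it, then the intrinsics apply), "eye" and "orientation" of the camera in the world. Camera axes: x right, y up, looking along -z (the intrinsics and any distortion apply to the point x, -y, -z); pixel columns grow to the right and rows downward; lengths in mm; the calibration is good to about 2 mm. A picture is of the moment at which its call begins: read the wrist's pose just before it. camera_params takes no time and is no camera call; for the wrist camera it gives the pose at the moment of the call.
- ctrl.finish_job(): hands the job in, once; it reports no verdict.
The state is a dict: "clock": time; "qpos": joint angles; "qd": joint speeds; "tau": joint torques, N m; "eef_pos": TCP position; "tool_rot": TCP orientation; "force": force on the tool from outside, world axes, zero at the start; "torque": the same for the moment, N m; "width": finger opening in mm.
Only numpy, scipy, OpenCV 4.12 (cv2) and the standard library are available. Lean on these libraries where they do the work, as an engineer would, in place of code of your own. Each camera call takes 0.05 s, during which the arm holds its last target.

## Working session

There is one attempt and no reset: what is moved stays moved. The work goes in short steps, Python scripts to look and compute and a shell command to move; the robot and the scene stay as the last step left them, time stands still between calls to the robot, and variables do not carry over. Pictures are saved under pics/ and viewed, and the job is handed in when it is done.

```bash
mkdir -p pics; ls
cat > h.py <<'E'
import numpy as np, cv2
from scipy.spatial.transform import Rotation as R
from cell import ctrl, get_image, camera_params
def rot(rpy): return R.from_euler('xyz',rpy).as_matrix()
def rays(P,uv):
    uv=np.atleast_2d(uv).astype(float)
    d=np.stack([(uv[:,0]-P['cx'])/P['fx'],(uv[:,1]-P['cy'])/P['fy']],1)
    s=d.copy()
    for _ in range(20): s=d/(1+P['k1']*(s**2).sum(1,keepdims=True))
    c=np.stack([s[:,0],-s[:,1],-np.ones(len(s))],1)
    o=np.array(P['orientation'])
    M=o if o.shape==(3,3) else rot(o)
    return np.array(P['eye'],float),c@M.T
def onz(P,uv,z):
    e,d=rays(P,uv); return e+d*((z-e[2])/d[:,2])[:,None]
def tri(P1,u1,P2,u2):
    e1,d1=rays(P1,u1);e2,d2=rays(P2,u2);d1=d1[0];d2=d2[0]
    A=np.stack([d1,-d2],1);t=np.linalg.lstsq(A,e2-e1,rcond=None)[0]
    a=e1+t[0]*d1;b=e2+t[1]*d2
    return (a+b)/2,np.linalg.norm(a-b)
def proj(P,X):
    o=np.array(P['orientation']);M=o if o.shape==(3,3) else rot(o)
    c=(np.atleast_2d(X)-np.array(P['eye']))@M
    s=np.stack([c[:,0]/-c[:,2],-c[:,1]/-c[:,2]],1)
    s=s*(1+P['k1']*(s**2).sum(1,keepdims=True))
    return s*[P['fx'],P['fy']]+[P['cx'],P['cy']]
E
python3 - <<'E'
from h import *
for n in ['scene','side','wrist']:
    P=camera_params(n);print(n,P)
    cv2.imwrite(f'pics/{n}0.png',get_image(n))
print(ctrl.read_state())
E
```

```text
pics
scene {'fx': 377.26289795534825, 'fy': 377.26289795534825, 'cx': 326.34851121787864, 'cy': 195.96154366700605, 'k1': -0.09077772958595832, 'eye': array([1231.23865459,  404.08120122,  829.64348984]), 'orientation': array([0.91512576, 0.01080495, 2.06413398])}
side {'fx': 498.10917110601395, 'fy': 498.10917110601395, 'cx': 325.0862369162988, 'cy': 196.169841511941, 'k1': 0.03514527079998171, 'eye': array([  99.43178775, -985.3410433 ,  899.07467064]), 'orientation': array([ 0.98713239,  0.00793221, -0.40381314])}
wrist {'fx': 328.70154014146664, 'fy': 328.70154014146664, 'cx': 316.24147234302137, 'cy': 196.46122496324068, 'k1': -0.037585926699497986, 'eye': array([650.45709303,  79.75874764, 373.32801024]), 'orientation': array([-0.31156166,  0.00156564, -0.00043485])}
{'clock': 0.15, 'qpos': array([-0.0657975 ,  0.62914883,  0.03843034,  1.51811425, -0.02696504,
        0.99632754, -0.01997807]), 'qd': array([ 1.94526070e-03, -3.24716152e-03,  8.15912954e-04, -2.85130877e-03,
        9.05837048e-04, -7.49219109e-05,  1.08725402e-03]), 'tau': array([ 2.19518879e-03, -5.63800478e+01,  1.22790758e+00, -1.93650573e+01,
        1.11919764e-02,  7.40401709e-03, -1.44664841e-05]), 'eef_pos': array([6.49538572e+02, 3.19601902e-02, 2.38597884e+02]), 'tool_rot': array([-3.12374197,  1.56931579, -3.12368837]), 'force': array([ 0.29908107, -0.32907343, -0.10294692]), 'torque': array([ 0.00043441, -0.05479999, -0.05318968]), 'width': 85.5361669329818}
```

View pics/scene0.png

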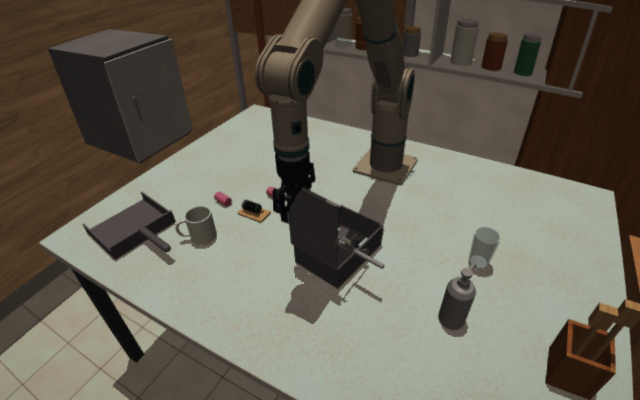

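View pics/side0.png

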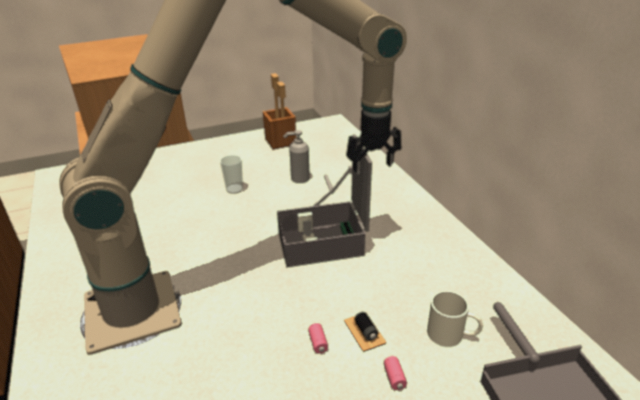

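View pics/wrist0.png

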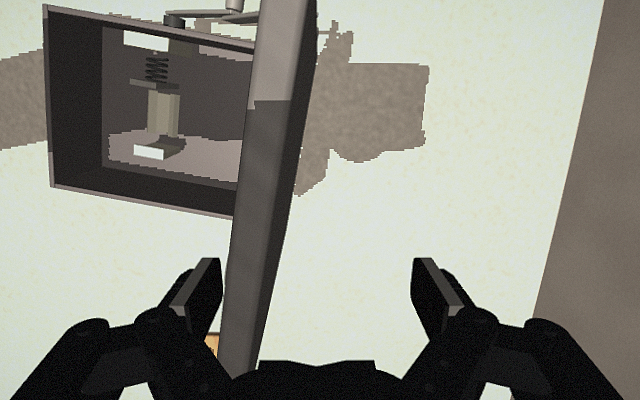

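Run:
```python
from h import *
a=cv2.imread('pics/wrist0.png')[0:235,0:340]
cv2.imwrite('pics/w0z.png',cv2.resize(a,None,fx=2.35,fy=2.35,interpolation=cv2.INTER_CUBIC))
a=cv2.imread('pics/side0.png')[200:390,270:480]
cv2.imwrite('pics/s0z.png',cv2.resize(a,None,fx=3,fy=3,interpolation=cv2.INTER_CUBIC))
a=cv2.imread('pics/scene0.png')[160:300,200:400]
cv2.imwrite('pics/c0z.png',cv2.resize(a,None,fx=4,fy=4,interpolation=cv2.INTER_CUBIC))
```

```text
(no output)
```

View pics/w0z.png

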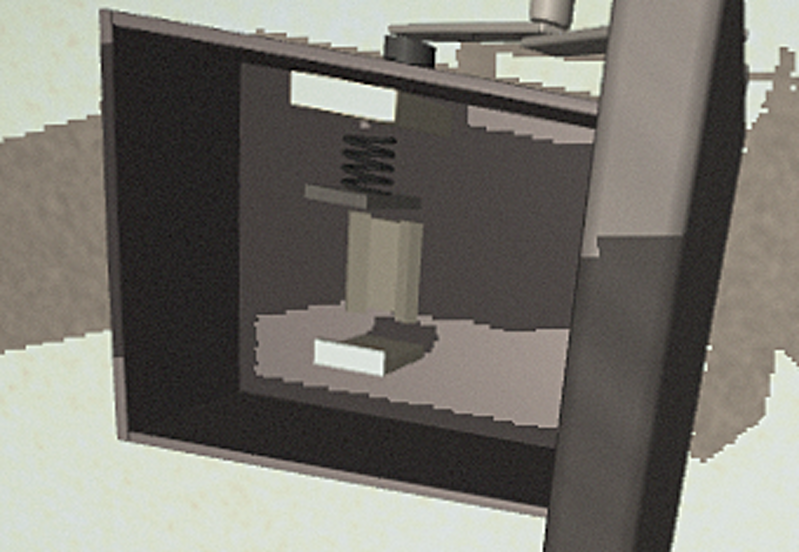

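View pics/s0z.png

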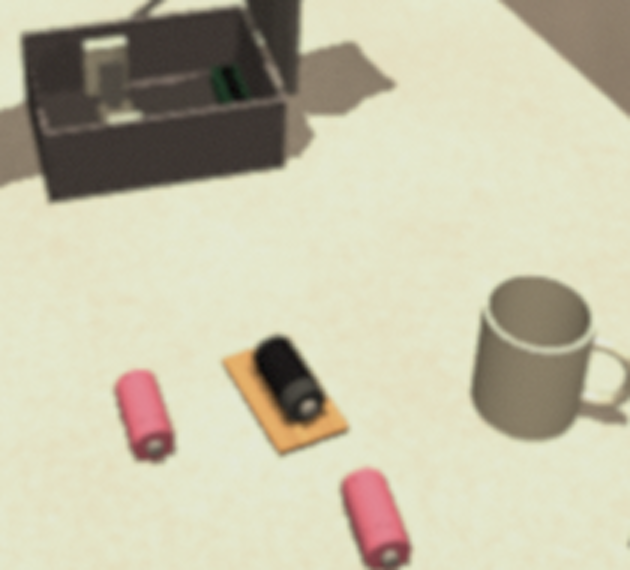

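View pics/c0z.png

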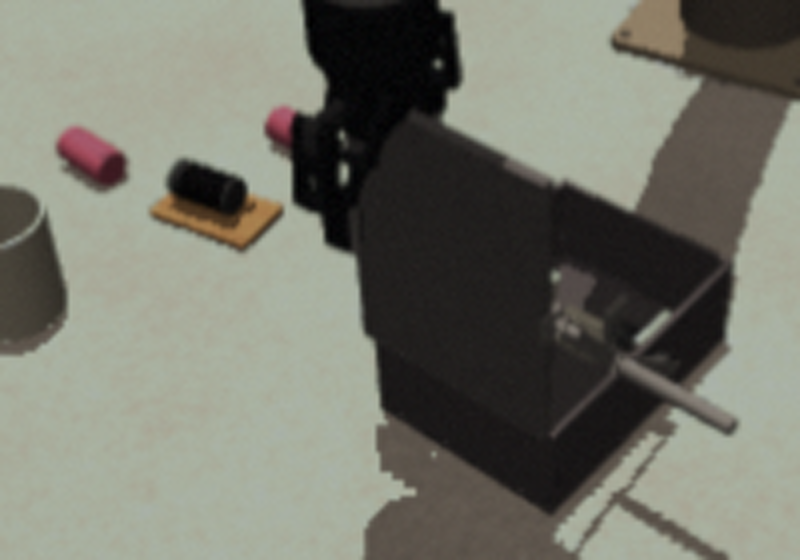

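Run:
```python
from h import *
P=camera_params('wrist')
k=2.35
q=onz(P,np.array([[101,10],[121,440],[548,516],[600,100]])/k,80);print(q)
print('side',np.linalg.norm(q[0]-q[1]))
for a,b in((0,1),(1,2),(0,3)):
    d=q[b]-q[a];print(np.degrees(np.arctan2(d[1],d[0])),np.linalg.norm(d))
S=camera_params('side');s=lambda u,v:[270+u/3,200+v/3]
print('side box rim',onz(S,[s(22,38),s(45,133),s(288,98)],80))
print('side box base',onz(S,[s(50,200),s(285,165)],0))
c=lambda u,v:[200+u/4,160+v/4]
C=camera_params('scene')
print('cell nub tri',onz(S,[s(308,404)],28),'top far end',onz(S,[s(272,345)],40))
print('rest side corners',onz(S,[s(224,362),s(282,452),s(348,430)],8), 'scene',onz(C,[c(152,210),c(244,247),c(283,211)],8))
print('scene cell ends',onz(C,[c(180,183),c(235,192)],28))
print('stay bar end scene', onz(C,[c(730,427),c(622,362)],115))
print('cyl bases scene mug/tumb/soap',onz(C,[[203,241],[479,265],[453,325]],0),'side',onz(S,[[447,342],[233,190],[300,180]],0))
```

```text
[[426.28918468 150.68692938  80.        ]
 [397.28266193  -5.484354    80.        ]
 [570.13800575 -38.11639422  80.        ]
 [600.05885655 118.18789122  80.        ]]
side 158.84221137757302
-100.52194911311089 158.84221137757302
-10.690617388084677 175.90855560450132
-10.593287043903986 176.78259626907797
side box rim [[423.08202093 134.30686663  80.        ]
 [395.85552774  -9.39261699  80.        ]
 [611.39492464 -49.93960442  80.        ]]
side box base [[397.38098603  -6.10586027   0.        ]
 [612.74771128 -47.68123461   0.        ]]
cell nub tri [[ 488.4212778  -327.00056244   28.        ]] top far end [[ 484.62597784 -274.24008671   40.        ]]
rest side corners [[ 456.58859155 -248.61757739    8.        ]
 [ 458.94976279 -344.03813191    8.        ]
 [ 513.16448501 -345.53328945    8.        ]] scene [[ 514.9872949  -333.18384785    8.        ]
 [ 516.95107489 -234.89767337    8.        ]
 [ 463.83172699 -232.77423041    8.        ]]
scene cell ends [[ 492.93399025 -316.63189115   28.        ]
 [ 480.88236916 -267.61156648   28.        ]]
stay bar end scene [[607.69255598 219.63482659 115.        ]
 [587.60841837 135.89920991 115.        ]]
cyl bases scene mug/tumb/soap [[ 671.95455098 -350.69158993    0.        ]
 [ 371.69961585  441.50574753    0.        ]
 [ 608.57570688  422.15319041    0.        ]] side [[ 6.44862696e+02 -3.90695975e+02 -1.13686838e-13]
 [ 3.60878580e+02  4.28158401e+02  0.00000000e+00]
 [ 5.88441987e+02  3.97313853e+02  0.00000000e+00]]
```

```bash
cat >> h.py <<'E'
def tool():
    s=ctrl.read_state();return np.array(s['eef_pos']),rot(s['tool_rot']),s
def delta(target,zdir=None):
    """tool-frame shift to TCP target with tool pointing down, jaw dir zdir(world xy); rotvec"""
    p,M,s=tool(); print('clock',s['clock'],'tcp',p.round(1),'w',round(s['width'],1),'F',np.round(s['force'],1))
    print('shift tool',(M.T@(np.array(target)-p)).round(1))
    if zdir is not None:
        z=np.array([zdir[0],zdir[1],0.]);z/=np.linalg.norm(z)
        if z@M[:,2]<0:z=-z
        x=np.array([0,0,-1.]);T=np.stack([x,np.cross(z,x),z],1)
        print('rotvec tool',R.from_matrix(M.T@T).as_rotvec().round(3))
E
python3 - <<'E'
from h import *
p,M,s=tool();print(M.round(3))
delta([488,-265,255])
E
```

```text
[[-0.001 -0.     1.   ]
 [-0.     1.     0.   ]
 [-1.    -0.    -0.001]]
clock 0.15 tcp [649.5   0.  238.6] w 85.5 F [ 0.3 -0.3 -0.1]
shift tool [ -16.2 -265.  -161.6]
```

```bash
python3 -m handwheel '1 -40 0 0 0 0 0;1 -40 0 0 0 0 0;1 0 -35 -15 0 0 0;1 0 -35 -15 0 0 0;1 0 -35 -20 0 0 0;1 0 -35 -25 0 0 0;1 0 -35 -25 0 0 0;1 15 -35 -25 0 0 0;1 20 -35 -25 0 0 0;1 25 -20 -15 0 0 0'
python3 - <<'E'
from h import *
delta([488,-265,255])
E
```

```text
clock: 1.15
eef_pos: [483.5, -269.8, 259.7]
tool_rot: [-0.35, 1.568, -0.339]
force: [0.5, -0.1, -1.0]
width: 85.1
clock 1.15 tcp [ 483.5 -269.8  259.7] w 85.1 F [ 0.5 -0.1 -1. ]
shift tool [4.7 4.8 4.6]
```

```bash
python3 -m handwheel '1 0 0 0 0 0 0'
python3 - <<'E'
from h import *
P=camera_params('wrist');I=get_image('wrist');cv2.imwrite('pics/w1.png',I)
import pickle;pickle.dump(P,open('P1.pkl','wb'))
a=I[60:340,150:480];cv2.imwrite('pics/w1z.png',cv2.resize(a,None,fx=2,fy=2,interpolation=cv2.INTER_CUBIC))
E
```

```text
clock: 1.25
eef_pos: [478.3, -272.9, 256.8]
tool_rot: [3.12, 1.566, 3.124]
force: [0.0, 0.3, 0.5]
width: 85.5
```

View pics/w1z.png

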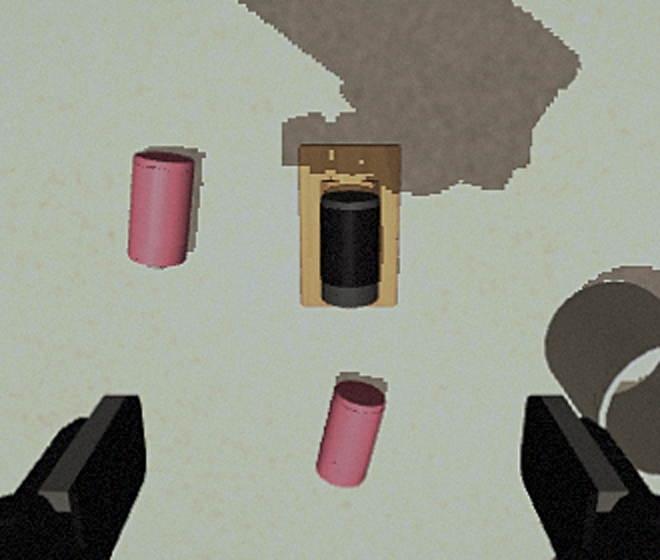

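Run:
```python
from h import *
import pickle;P=pickle.load(open('P1.pkl','rb'))
I=cv2.imread('pics/w1.png')
z=lambda u,v:[150+u/2,60+v/2]
print('edges z28',onz(P,[z(321,205),z(320,290),z(381,205),z(379,290)],28).round(1))
print('ends top z45',onz(P,[z(350,209),z(350,306)],45).round(1),'flat bottom z11',onz(P,[z(350,190)],11))
print('rest',onz(P,[z(299,144),z(401,145),z(398,306),z(300,306)],8).round(1))
```

```text
edges z28 [[ 471.4 -270.1   28. ]
 [ 470.7 -320.8   28. ]
 [ 505.1 -270.    28. ]
 [ 505.3 -320.6   28. ]]
ends top z45 [[ 487.3 -268.7   45. ]
 [ 488.  -324.3   45. ]] flat bottom z11 [[ 487.96508023 -264.72660813   11.        ]]
rest [[ 458.3 -238.6    8. ]
 [ 517.2 -238.8    8. ]
 [ 518.8 -338.1    8. ]
 [ 457.8 -338.5    8. ]]
```

```bash
python3 -m handwheel '1 30 -12 5 0 0 0;1 40 -9 4 0 0 0;1 40 0 0 0 0 0;1 30 0 0 0 0 0;1 20 0 0 0 0 0;1 0 0 0 0 0 0;1 0 0 0 0 0 0'
python3 - <<'E'
from h import *
delta([488,-294.5,24],(1,0))
E
```

```text
clock: 2.0
eef_pos: [505.6, -286.6, 99.3]
tool_rot: [-0.045, 1.554, -0.026]
force: [1.4, 0.4, 0.3]
width: 85.5
clock 2.0 tcp [ 505.6 -286.6   99.3] w 85.5 F [1.4 0.4 0.3]
shift tool [ 75.   -7.4 -19.1]
rotvec tool [0.02  0.017 0.001]
```

```bash
python3 -m handwheel '1 10 -7 -19 0.02 0.017 0;1 0 0 0 0 0 0'
python3 - <<'E'
from h import *
delta([488,-294.5,24],(1,0))
E
```

```text
clock: 2.2
eef_pos: [487.8, -294.3, 90.8]
tool_rot: [-0.718, 1.567, -0.717]
force: [-0.1, 0.5, -0.3]
width: 85.2
clock 2.2 tcp [ 487.8 -294.3   90.8] w 85.2 F [-0.1  0.5 -0.3]
shift tool [66.8 -0.   0.1]
rotvec tool [0.    0.003 0.002]
```

```bash
python3 -m handwheel '1 17 0 0 0 0 0;1 17 0 0 0 0 0;1 17 0 0 0 0 0;1 14 0 0 0 0 0;1 0 0 0 0 0 0'
python3 - <<'E'
from h import *
delta([488,-294.5,24],(1,0))
P=camera_params('wrist');I=get_image('wrist');cv2.imwrite('pics/w2.png',I)
E
```

```text
clock: 2.7
eef_pos: [490.5, -298.3, 29.3]
tool_rot: [-0.608, 1.556, -0.611]
force: [0.0, 0.3, 0.3]
width: 85.5
clock 2.7 tcp [ 490.5 -298.3   29.3] w 85.5 F [0.  0.3 0.3]
shift tool [ 5.2  3.8 -2.6]
rotvec tool [-0.004  0.012  0.008]
```

View pics/w2.png

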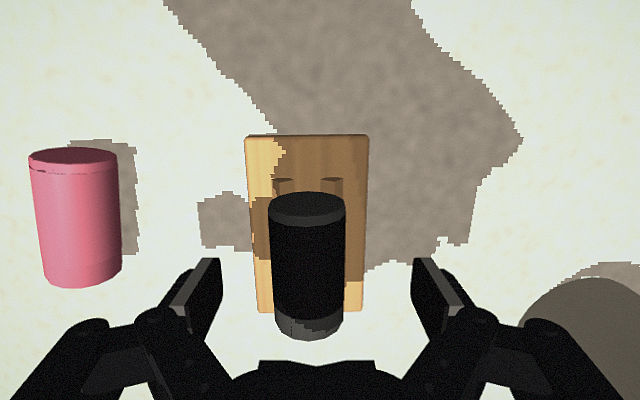

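```bash
python3 - <<'E'
from h import *
P=camera_params('wrist')
print(onz(P,[[307,215],[308,339]],45), onz(P,[[307,192]],11), onz(P,[[268,230],[345,230]],28))
E
python3 -m handwheel '1 4 3.5 -2.5 -0.004 0.012 0.008;1 1 0 0 0 0 0;0.2 0 0 0 0 0 0'
python3 - <<'E'
from h import *
delta([488,-294.5,24],(1,0))
E
```

```text
[[ 488.10854739 -264.9163092    45.        ]
 [ 487.74117679 -324.90571474   45.        ]] [[ 487.62942486 -266.29430933   11.        ]] [[ 470.08168901 -278.75792026   28.        ]
 [ 504.89577465 -279.10326412   28.        ]]
clock: 3.05
eef_pos: [489.7, -295.8, 26.8]
tool_rot: [-0.601, 1.567, -0.601]
force: [-0.0, -0.3, 1.1]
width: 73.1
clock 3.05 tcp [ 489.7 -295.8   26.8] w 73.1 F [-0.  -0.3  1.1]
shift tool [ 2.8  1.3 -1.7]
rotvec tool [0.    0.003 0.002]
```

```bash
python3 -m handwheel '0.2 3 1 -1.5 0 0.003 0;-0.6 0 0 0 0 0 0;-0.6 0 0 0 0 0 0;-1 0 0 0 0 0 0;-1 0 0 0 0 0 0;-1 0 0 0 0 0 0;-1 0 0 0 0 0 0'
python3 - <<'E'
from h import *
delta([488,-295,24],(1,0))
E
```

```text
clock: 3.75
eef_pos: [486.6, -294.9, 24.8]
tool_rot: [-2.397, 1.568, -2.397]
force: [0.3, -0.2, 0.8]
width: 32.2
clock 3.75 tcp [ 486.6 -294.9   24.8] w 32.2 F [ 0.3 -0.2  0.8]
shift tool [ 0.8 -0.1  1.4]
rotvec tool [-0.    -0.002  0.002]
```

```bash
python3 -m handwheel '-1 -25 0 0 0 0 0;-1 -45 0 0 0 0 0;-1 -45 0 0 0 0 0;-1 -45 0 0 0 0 0;-1 0 40 0 0.06 0 0;-1 0 45 0 0.06 0 0;-1 0 45 0 0.06 0 0;-1 0 45 0 0 0 0;-1 0 30 0 0 0 0;-1 0 0 0 0 0 0'
python3 - <<'E'
from h import *
delta([490,20,180],(.983,-.184))
E
```

```text
clock: 4.75
eef_pos: [510.9, -85.8, 189.5]
tool_rot: [-1.652, 1.57, -1.844]
force: [0.4, 0.4, -1.2]
width: 32.5
clock 4.75 tcp [510.9 -85.8 189.5] w 32.5 F [ 0.4  0.4 -1.2]
shift tool [  9.4  99.8 -40.8]
rotvec tool [-0.008 -0.     0.001]
```

```bash
python3 -m handwheel '-1 0 35 -12 0 0 0;-1 0 30 -12 0 0 0;-1 0 18 -12 -0.008 0 0;-1 0 0 0 0 0 0;-1 0 0 0 0 0 0'
python3 - <<'E'
from h import *
delta([490,0,180],(.983,-.184))
P=camera_params('wrist');I=get_image('wrist');cv2.imwrite('pics/w3.png',I)
import pickle;pickle.dump((P,tool()[:2]),open('P3.pkl','wb'))
E
```

```text
clock: 5.25
eef_pos: [491.0, 3.6, 188.7]
tool_rot: [-1.382, 1.568, -1.567]
force: [0.8, -0.8, -1.8]
width: 32.1
clock 5.25 tcp [491.    3.6 188.7] w 32.1 F [ 0.8 -0.8 -1.8]
shift tool [ 8.7 -3.7 -0.3]
rotvec tool [0.    0.001 0.003]
```

View pics/w3.png

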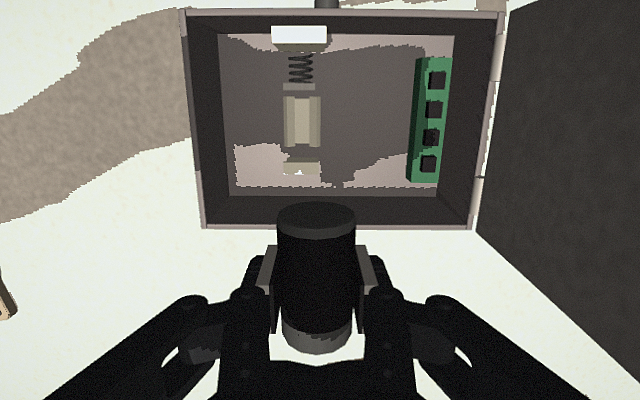

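Run:
```python
from h import *
I=cv2.imread('pics/w3.png')
a=I[0:240,170:330];cv2.imwrite('pics/w3z.png',cv2.resize(a,None,fx=2.5,fy=2.5,interpolation=cv2.INTER_CUBIC))
a=I[0:240,330:520];cv2.imwrite('pics/w3y.png',cv2.resize(a,None,fx=2.5,fy=2.5,interpolation=cv2.INTER_CUBIC))
```

```text
(no output)
```

View pics/w3z.png

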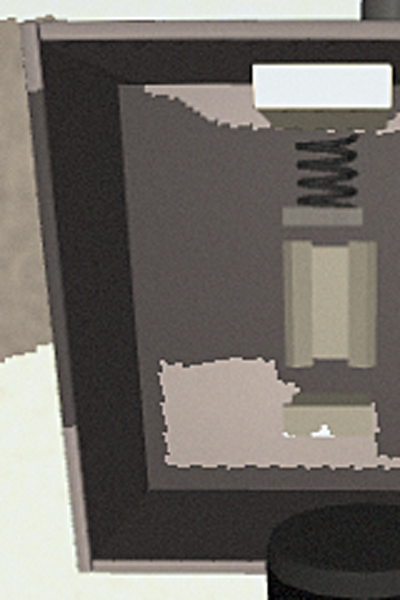

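View pics/w3y.png

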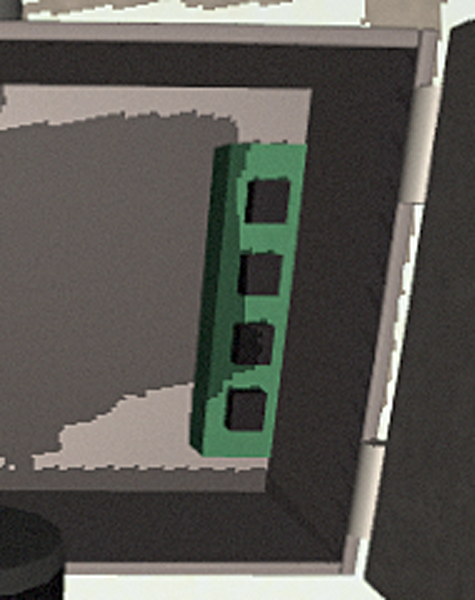

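```bash
cat > m.py <<'E'
from h import *
import pickle;P,(p,M)=pickle.load(open('P3.pkl','rb'))
k=2.5
A=lambda u,v:[170+u/k,v/k]
B=lambda u,v:[330+u/k,v/k]
q=onz(P,[A(22,22),A(80,571),B(352,574),B(437,30)],80)[:,:2];print(q.round(1))
for i in range(4):
    d=q[(i+1)%4]-q[i];print(np.linalg.norm(d).round(1),np.degrees(np.arctan2(d[1],d[0])).round(2))
# fit (order -x+y,-x-y,+x-y,+x+y)
L=np.array([[-110,80],[-110,-80],[110,-80],[110,80.]])
c=q.mean(0);H=(L.T@(q-c));U,S,V=np.linalg.svd(H);Rm=(U@V).T
yaw=np.arctan2(Rm[1,0],Rm[0,0]);print('c',c,'yaw',yaw,'res',((L@Rm.T+c)-q).round(1).tolist())
f=lambda uv,z:((onz(P,uv,z)[:,:2]-c)@Rm).round(1)
print('lip top edge',f([A(284,402),A(375,402),A(284,435),A(378,435)],49.8))
print('plate top',f([A(283,208),A(362,208),A(283,225),A(362,225)],66))
print('seat',c+Rm@[-30,0],'rails',f([A(284,240),A(377,241),A(377,368),A(284,368)],21))
# cell: width edges
print('cell in world: edges z~192', onz(P,[[276,230],[356,230]],p[2]+3.2), 'flat top rim',onz(P,[[316,237]],p[2]+3.2+17),'near',onz(P,[[316,352]],p[2]+20.2),p, 'flat bottom',onz(P,[[316,201]],p[2]+3.2-17))
E
python3 m.py
```

```text
[[426.  150.9]
 [396.1  -5.1]
 [610.  -46.4]
 [640.6 109.5]]
158.8 -100.82
217.8 -10.94
158.8 78.9
218.6 169.06
c [518.16137808  52.23239818] yaw -0.19105199715856827 res [[-0.6, 0.7], [-1.2, -0.4], [1.0, -0.8], [0.8, 0.4]]
lip top edge [[-44.5 -30. ]
 [-13.7 -29.9]
 [-44.8 -41.5]
 [-12.6 -41.4]]
plate top [[-41.8  32.1]
 [-18.4  32.2]
 [-42.   27.2]
 [-18.3  27.3]]
seat [488.7072277   57.92915386] rails [[-46.   22.1]
 [-13.2  21.9]
 [-12.7 -23.1]
 [-47.1 -23.3]]
cell in world: edges z~192 [[478.42341976  28.48774232 191.82288425]
 [512.66012357  22.0600749  191.82288425]] flat top rim [[496.39664175  29.80947709 208.82288425]] near [[486.20089239 -24.48418975 208.82288425]] [490.87857582   3.59090479 188.62288425] flat bottom [[496.93022506  32.69473993 174.82288425]]
```

```bash
python3 - <<'E'
from h import *
delta([487.3,50.2,110],(.982,-.19))
E
python3 -m handwheel '-1 20 23 -6 0 0 0;-1 25 23 -6 0 0 0;-1 25 0 0 0 0 0;-1 8 0 0 0 0 0;-1 0 0 0 0 0 0;-1 0 0 0 0 0 0'
python3 - <<'E'
from h import *
delta([487.3,50.2,70],(.982,-.19))
E
```

```text
clock 5.3 tcp [490.9   3.6 188.6] w 32.2 F [ 0.4  0.5 -1.4]
shift tool [ 78.5  45.4 -12.1]
rotvec tool [0.006 0.    0.003]
clock: 5.9
eef_pos: [492.8, 43.0, 109.8]
tool_rot: [-0.541, 1.561, -0.741]
force: [-0.5, 0.0, -1.7]
width: 31.9
clock 5.9 tcp [492.8  43.  109.8] w 31.9 F [-0.5  0.  -1.7]
shift tool [39.7  6.2 -7.2]
rotvec tool [-0.009  0.008  0.005]
```

```bash
python3 -m handwheel '-1 5 6 -7 -0.009 0.008 0.005;-1 10 0 0 0 0 0;-1 10 0 0 0 0 0;-1 8 0 0 0 0 0;-1 0 0 0 0 0 0;-1 0 0 0 0 0 0'
python3 - <<'E'
from h import *
delta([487.3,50.2,67],(.982,-.19))
P=camera_params('wrist');I=get_image('wrist');cv2.imwrite('pics/w4.png',I)
cv2.imwrite('pics/s4.png',get_image('side'))
E
```

```text
clock: 6.5
eef_pos: [488.9, 49.4, 76.2]
tool_rot: [0.388, 1.566, 0.195]
force: [1.0, 0.4, -1.5]
width: 32.1
clock 6.5 tcp [488.9  49.4  76.2] w 32.1 F [ 1.   0.4 -1.5]
shift tool [ 9.2  0.5 -1.8]
rotvec tool [-0.002  0.004 -0.002]
```

View pics/w4.png

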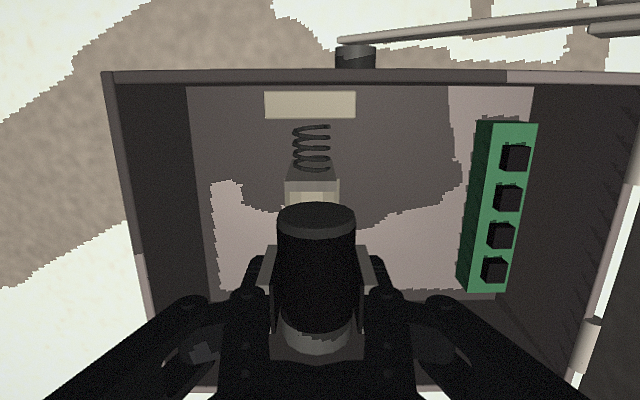

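View pics/s4.png

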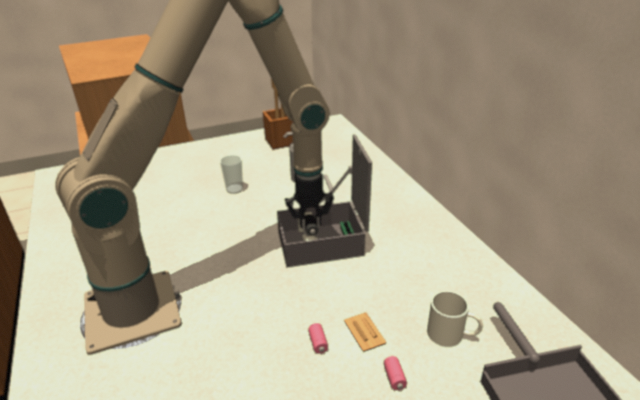

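```bash
python3 -m handwheel '-1 5 0 -1.8 0 0.004 0;-1 4 0 0 0 0 0;-1 0 0 0 0 0 0;-1 0 5 0 0 0 0;-1 0 5 0 0 0 0;-1 0 4 0 0 0 0;-1 0 0 0 0 0 0'
python3 - <<'E'
from h import *
delta([488.8+.19*8,58.1+.982*8,67],(.982,-.19))
E
```

```text
clock: 7.3
eef_pos: [490.0, 62.4, 67.4]
tool_rot: [-0.589, 1.57, -0.783]
force: [-0.7, -4.6, -1.0]
width: 32.3
clock 7.3 tcp [490.   62.4  67.4] w 32.3 F [-0.7 -4.6 -1. ]
shift tool [ 0.4  3.5 -0.4]
rotvec tool [-0.004  0.001  0.001]
```

```bash
python3 -m handwheel '-1 0 3.5 0 0 0 0;-1 7 0.5 0 0 0 0;-1 7 0.3 0 0 0 0;-1 0 0 0 0 0 0'
python3 - <<'E'
from h import *
delta([488.8+.19*8,58.1+.982*8,36],(.982,-.19))
E
```

```text
clock: 7.7
eef_pos: [490.6, 63.8, 52.7]
tool_rot: [-1.209, 1.567, -1.406]
force: [-0.5, -5.0, -2.8]
width: 32.5
clock 7.7 tcp [490.6  63.8  52.7] w 32.5 F [-0.5 -5.  -2.8]
shift tool [16.7  2.1 -0.8]
rotvec tool [-0.006  0.002  0.004]
```

```bash
python3 -m handwheel '-1 0 3 -0.8 -0.006 0 0;-1 0 1 0 0 0 0;-1 4 0.5 0 0 0 0;-1 0 0 0 0 0 0'
python3 - <<'E'
from h import *
delta([488.8+.19*8,58.1+.982*8,36],(.982,-.19))
E
```

```text
clock: 8.1
eef_pos: [490.9, 65.7, 48.1]
tool_rot: [-1.31, 1.564, -1.505]
force: [0.0, -5.1, -3.9]
width: 32.3
clock 8.1 tcp [490.9  65.7  48.1] w 32.3 F [ 0.  -5.1 -3.9]
shift tool [12.1  0.2 -0.6]
rotvec tool [-0.004  0.002  0.006]
```

```bash
python3 -m handwheel '-1 5 0.8 0 0 0 0;-1 5 0.5 0 0 0 0;-1 0 0 0 0 0 0'
python3 - <<'E'
from h import *
delta([488.8+.19*8,58.1+.982*8,35],(.982,-.19))
P=camera_params('wrist');I=get_image('wrist');cv2.imwrite('pics/w5.png',I)
E
```

```text
clock: 8.4
eef_pos: [490.7, 65.3, 37.8]
tool_rot: [-1.446, 1.563, -1.643]
force: [0.2, -5.5, -2.6]
width: 32.3
clock 8.4 tcp [490.7  65.3  37.8] w 32.3 F [ 0.2 -5.5 -2.6]
shift tool [ 2.8  0.6 -0.5]
rotvec tool [-0.006  0.001  0.008]
```

View pics/w5.png

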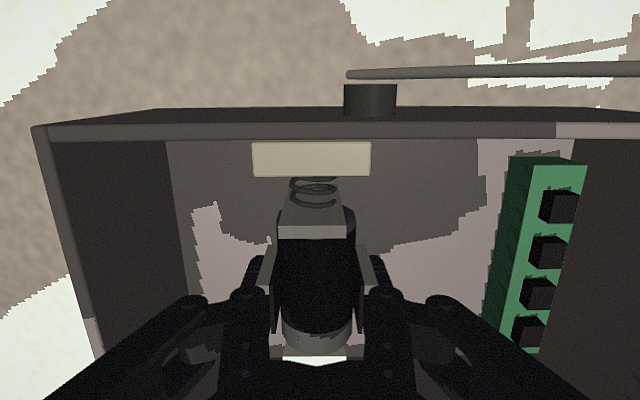

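```bash
python3 -m handwheel '-1 2.5 0.5 0 0 0 0;-1 1 0 0 0 0 0;-1 0 0 0 0 0 0'
python3 - <<'E'
from h import *
delta([488.8,58.1,35],(.982,-.19))
E
```

```text
clock: 8.75
eef_pos: [490.5, 65.1, 35.3]
tool_rot: [-1.494, 1.563, -1.692]
force: [0.1, -4.7, -3.7]
width: 32.0
clock 8.75 tcp [490.5  65.1  35.3] w 32.0 F [ 0.1 -4.7 -3.7]
shift tool [ 0.4 -7.2 -0.2]
rotvec tool [-0.008  0.001  0.008]
```

```bash
python3 -m handwheel '-1 1 0 0 0 0 0;-1 0.5 0 0 0 0 0;-1 0 0 0 0 0 0'
python3 - <<'E'
from h import *
delta([488.8,58.1,35],(.982,-.19))
E
```

```text
clock: 9.05
eef_pos: [490.5, 65.1, 35.3]
tool_rot: [-1.426, 1.563, -1.625]
force: [-0.9, -4.7, -3.2]
width: 32.1
clock 9.05 tcp [490.5  65.1  35.3] w 32.1 F [-0.9 -4.7 -3.2]
shift tool [ 0.3 -7.2 -0.3]
rotvec tool [-0.008  0.001  0.007]
```

```bash
python3 -m handwheel '-1 2 0 0 0 0 0;-1 2 0 0 0 0 0'
python3 - <<'E'
from h import *
delta([488.8,58.1,35],(.982,-.19))
E
```

```text
clock: 9.25
eef_pos: [490.5, 65.1, 34.8]
tool_rot: [-1.286, 1.564, -1.485]
force: [-7.1, -4.3, 34.1]
width: 32.1
clock 9.25 tcp [490.5  65.1  34.8] w 32.1 F [-7.1 -4.3 34.1]
shift tool [-0.1 -7.2 -0.2]
rotvec tool [-0.008  0.002  0.006]
```

```bash
python3 -m handwheel '-1 -0.3 0 0 0 0 0;-1 0 -3 0 0 0 0;-1 0 -2.5 0 0 0 0;-1 0 -1.5 0 0 0 0;-1 0 0 0 0 0 0'
python3 - <<'E'
from h import *
delta([488.8,58.1,35],(.982,-.19))
E
```

```text
clock: 9.75
eef_pos: [488.9, 58.0, 35.1]
tool_rot: [-1.271, 1.565, -1.47]
force: [-2.4, -3.7, 5.2]
width: 31.6
clock 9.75 tcp [488.9  58.   35.1] w 31.6 F [-2.4 -3.7  5.2]
shift tool [ 0.1  0.  -0.1]
rotvec tool [-0.008  0.002  0.005]
```

```bash
python3 -m handwheel '-1 0 -1 0 0 0 0;-1 0 0 0 0 0 0;-0.1 0 0 0 0 0 0;0 0 0 0 0 0 0;0.1 0 0 0 0 0 0;0.2 0 0 0 0 0 0'
python3 - <<'E'
from h import *
delta([488.8,58.1,35],(.982,-.19))
P=camera_params('wrist');I=get_image('wrist');cv2.imwrite('pics/w6.png',I)
E
```

```text
clock: 10.35
eef_pos: [490.1, 60.9, 34.9]
tool_rot: [-0.32, 1.568, -0.516]
force: [-0.0, -0.6, -0.2]
width: 51.1
clock 10.35 tcp [490.1  60.9  34.9] w 51.1 F [-0.  -0.6 -0.2]
shift tool [-0.1 -3.  -0.7]
rotvec tool [-0.005  0.003  0.001]
```

View pics/w6.png

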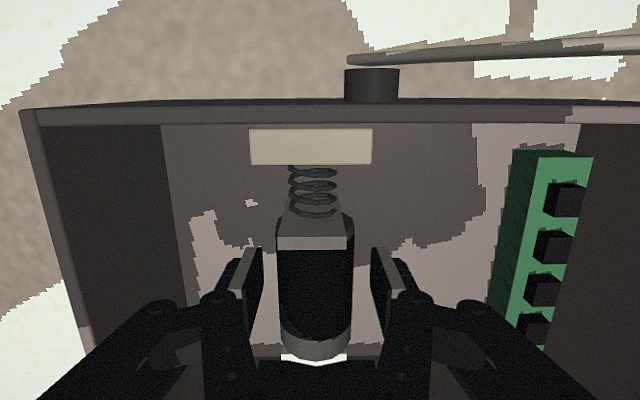

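```bash
python3 -m handwheel '0.2 -15 0 0 0 0 0;0.2 -30 0 0 0 0 0;0.2 -40 0 0 0 0 0;0.2 -40 -20 0 0 0 0;0.2 -30 -25 0 0 0 0;0.2 0 -15 0 0 0 0;0.2 0 0 0 0 0 0;0.2 0 0 0 0 0 0'
python3 - <<'E'
from h import *
delta([490,3,189],(.982,-.19))
P=camera_params('wrist');p,M,_=tool();I=get_image('wrist');cv2.imwrite('pics/w7.png',I)
import pickle;pickle.dump((P,(p,M)),open('P7.pkl','wb'))
a=I[0:260,170:490];cv2.imwrite('pics/w7z.png',cv2.resize(a,None,fx=2.3,fy=2.3,interpolation=cv2.INTER_CUBIC))
E
```

```text
clock: 11.2
eef_pos: [478.2, 2.9, 195.7]
tool_rot: [0.015, 1.567, -0.177]
force: [-0.0, 0.0, -0.3]
width: 50.9
clock 11.2 tcp [478.2   2.9 195.7] w 50.9 F [-0.   0.  -0.3]
shift tool [ 6.7  2.4 11.5]
rotvec tool [-0.001  0.003 -0.   ]
```

View pics/w7z.png

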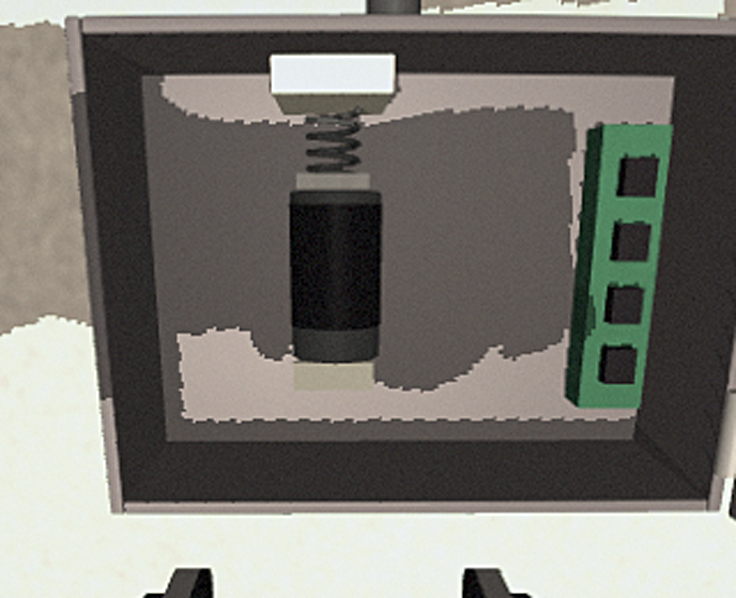

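```bash
cat > m7.py <<'E'
from h import *
import pickle;P,(p,M)=pickle.load(open('P7.pkl','rb'))
k=2.3;A=lambda u,v:[170+u/k,v/k]
c=np.array([518.6,52.3]);yaw=-.19;Rm=np.array([[np.cos(yaw),-np.sin(yaw)],[np.sin(yaw),np.cos(yaw)]])
f=lambda uv,z:((onz(P,uv,z)[:,:2]-c)@Rm).round(1)
print('rim',f([A(68,18),A(115,513),A(715,511)],80))
print('barrel edges z38',f([A(291,215),A(293,330),A(381,215),A(379,330)],38))
print('barrel ends top z55',f([A(336,203),A(336,362)],55)); print('lip',f([A(295,362),A(373,362),A(295,389)],49.8)); print('plate top',f([A(333,174),A(333,190)],66))
E
python3 m7.py
```

```text
rim [[-109.    79.1]
 [-108.7  -79.7]
 [ 107.5  -79.9]]
barrel edges z38 [[-45.8  21.7]
 [-45.9 -20.9]
 [-12.5  21.6]
 [-12.6 -21. ]]
barrel ends top z55 [[-29.2  25.8]
 [-29.3 -30.2]]
lip [[-44.7 -31.2]
 [-15.4 -31.3]
 [-44.9 -41.6]]
plate top [[-30.2  34.9]
 [-30.2  29.9]]
```

```bash
python3 - <<'E'
from h import *
delta([570,100,270],(.982,-.19))
E
python3 -m handwheel '0.2 -35 5 0 0 0 0;0.2 -35 15 20 0 0 0;0.2 0 25 30 0 0 0;0.2 0 25 20 0 0 0;0.2 0 10 5 0 0 0;0.2 0 0 0 0 0 0;0.2 0 0 0 0 0 0'
python3 - <<'E'
from h import *
delta([570,100,270],(.982,-.19))
P=camera_params('wrist');p,M,_=tool();I=get_image('wrist');cv2.imwrite('pics/w8.png',I)
import pickle;pickle.dump((P,(p,M)),open('P8.pkl','wb'))
E
```

```text
clock 11.25 tcp [478.    2.9 195.4] w 51.3 F [-0.2 -1.1  0.4]
shift tool [-74.5 112.8  72. ]
rotvec tool [-0.001  0.003  0.   ]
clock: 11.95
eef_pos: [564.3, 76.1, 260.0]
tool_rot: [-2.906, 1.557, -3.09]
force: [-0.3, -0.6, -0.2]
width: 51.2
clock 11.95 tcp [564.3  76.1 260. ] w 51.2 F [-0.3 -0.6 -0.2]
shift tool [-10.1  24.5   1.1]
rotvec tool [ 0.007 -0.014  0.003]
```

View pics/w8.png

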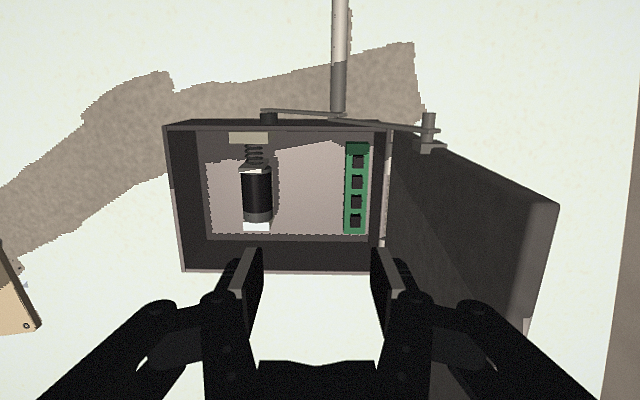

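```bash
python3 -m handwheel '0.2 -5 25 0 0 -0.014 0;0.2 -5 30 3 0 0 0;0.2 0 25 3 0 0 0;0.2 0 0 0 0 0 0;0.2 0 0 0 0 0 0'
python3 - <<'E'
from h import *
delta([570,150,270],(.982,-.19))
P=camera_params('wrist');p,M,_=tool();I=get_image('wrist');cv2.imwrite('pics/w9.png',I)
import pickle;pickle.dump((P,(p,M)),open('P9.pkl','wb'))
a=I[0:260,170:490];cv2.imwrite('pics/w9z.png',cv2.resize(a,None,fx=2.3,fy=2.3,interpolation=cv2.INTER_CUBIC))
E
```

```text
clock: 12.5
eef_pos: [580.0, 147.7, 268.4]
tool_rot: [-2.15, 1.559, -2.343]
force: [-0.8, 0.1, 0.8]
width: 51.0
clock 12.5 tcp [580.  147.7 268.4] w 51.0 F [-0.8  0.1  0.8]
shift tool [ -1.5   0.4 -10.2]
rotvec tool [-0.003 -0.006  0.01 ]
```

View pics/w9z.png

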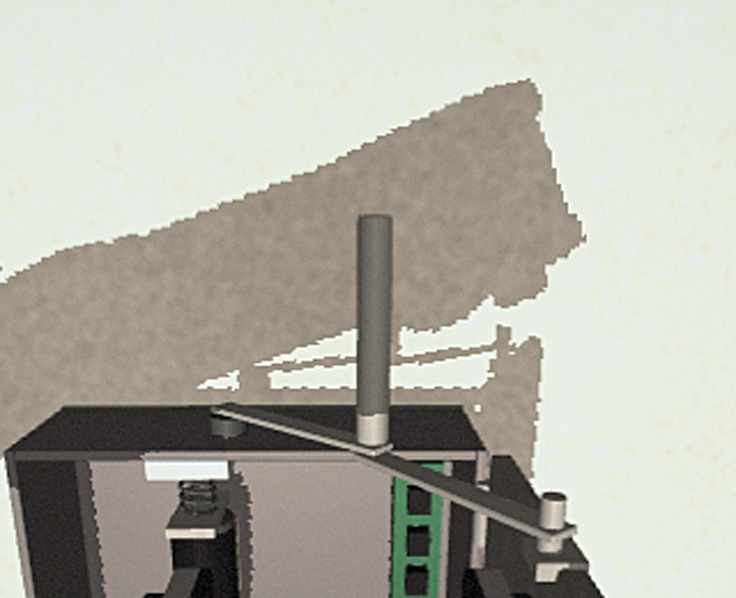

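```bash
cat > m9.py <<'E'
from h import *
import pickle;P,(p,M)=pickle.load(open('P9.pkl','rb'));P8,_=pickle.load(open('P8.pkl','rb'))
k=2.3;A=lambda u,v:[170+u/k,v/k]
c=np.array([518.6,52.3]);yaw=-.19;Rm=np.array([[np.cos(yaw),-np.sin(yaw)],[np.sin(yaw),np.cos(yaw)]])
f=lambda X:(np.atleast_2d(X)[:,:2]-c)@Rm
q=onz(P,[A(375,215),A(372,446),A(358,300),A(392,300)],115);print(q.round(1),f(q).round(1),np.linalg.norm(q[3]-q[2]))
q8=onz(P8,[[338,112],[340,20]],115);print('w8',f(q8).round(1))
X,g=tri(P,A(372,446),P8,[338,112]);print('elbow tri',X.round(1),g.round(1),f(X).round(1))
X,g=tri(P,A(225,412),P8,[268,113]);print('pivot tri',X.round(1),g.round(1),f(X).round(1))
S=camera_params('scene');X,g=tri(P,A(375,215),S,[200+733/4,160+427/4]);print('end tri',X.round(1),g.round(1),f(X).round(1))
E
python3 m9.py
```

```text
[[608.1 220.  115. ]
 [591.2 133.2 115. ]
 [596.3 191.  115. ]
 [608.9 188.6 115. ]] [[ 56.2 181.6]
 [ 56.   93.2]
 [ 50.1 150.9]
 [ 62.9 150.9]] 12.78631113950159
w8 [[ 56.5  94.9]
 [ 56.4 164. ]]
elbow tri [591.5 135.3 121.6] 0.5 [[56.  95.3]]
pivot tri [523.5 142.4  49.4] 0.9 [[-12.2  89.4]]
end tri [607.8 220.8 116. ] 1.6 [[ 55.8 182.3]]
```

Run:
```python
import cv2,numpy as np
a=cv2.imread('pics/w8.png')[95:145,245:355];b=cv2.imread('pics/w9.png')[160:210,245:355]
cv2.imwrite('pics/hub.png',np.vstack([cv2.resize(i,None,fx=6,fy=6,interpolation=cv2.INTER_CUBIC) for i in(a,b)]))
```

```text
(no output)
```

View pics/hub.png

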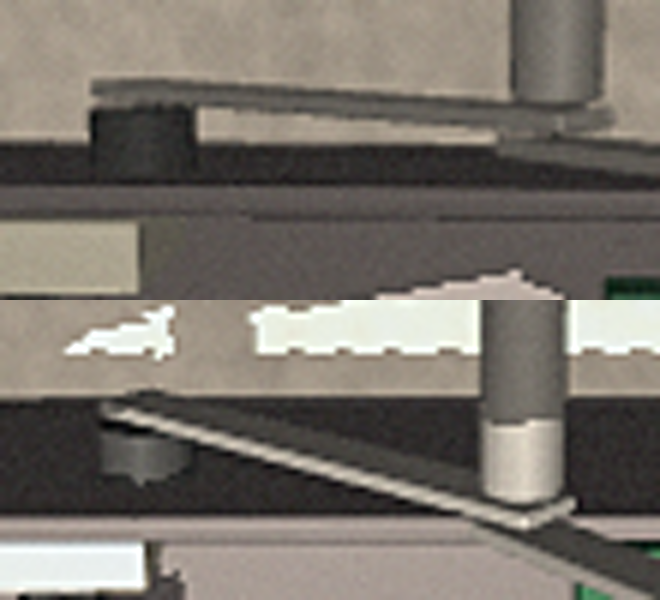

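```bash
cat >> m9.py <<'E'
print('----')
for v in (180,181,182,183):
    X,g=tri(P,[269.3,v],P8,[268.8,112.3]);b=f(X)[0];print(b.round(1),X[2].round(1),g.round(1),'r',np.hypot(b[0]-56.2,X[2]-115).round(1))
e8,d8=rays(P8,[[268.8,112.3]]);e9,d9=rays(P,[[269.3,182]])
for z in (50,55,60,65):
    print(z,f(onz(P8,[[268.8,112.3]],z)).round(1),f(onz(P,[[269.3,182]],z)).round(1))
E
python3 m9.py | sed -n '/----/,$p'
```

```text
----
[-9.8 90.6] 57.4 0.1 r 87.6
[-9.  90.9] 62.6 0.2 r 83.6
[-8.2 91.2] 67.7 0.2 r 79.9
[-7.5 91.6] 72.7 0.3 r 76.5
50 [[-10.8  90.1]] [[-11.1  86.2]]
55 [[-10.1  90.4]] [[-10.3  87.6]]
60 [[-9.3 90.7]] [[-9.5 89. ]]
65 [[-8.5 91.1]] [[-8.8 90.5]]
```

```bash
python3 -m handwheel '0.2 25 20 7 0 -0.006 0.01;0.2 35 12 6 0 0 0;0.2 35 0 0 0 0 0;0.2 20 0 0 0 0 0;0.2 0 0 0 0 0 0;0.2 0 0 0 0 0 0'
python3 - <<'E'
from h import *
delta([601.4,185.1,107],(.982,-.19))
E
```

```text
clock: 13.15
eef_pos: [598.9, 166.3, 152.1]
tool_rot: [-0.906, 1.567, -1.113]
force: [1.0, 0.5, 1.1]
width: 51.2
clock 13.15 tcp [598.9 166.3 152.1] w 51.2 F [1.  0.5 1.1]
shift tool [45.1 19.  -1.5]
rotvec tool [-0.015  0.002  0.003]
```

```bash
python3 -m handwheel '0.2 5 19 -1.5 -0.015 0 0;0.2 12 0 0 0 0 0;0.2 0 0 0 0 0 0;0.2 0 0 0 0 0 0'
python3 - <<'E'
from h import *
delta([601.4,185.1,107],(.982,-.19))
P=camera_params('wrist');I=get_image('wrist');cv2.imwrite('pics/w10.png',I)
c=np.array([518.6,52.3]);yaw=-.19;Rm=np.array([[np.cos(yaw),-np.sin(yaw)],[np.sin(yaw),np.cos(yaw)]])
print([proj(P,[*(c+Rm@[x,y]),115]).round(0).tolist() for x,y in((49.7,130),(62.7,130),(56.2,182))])
E
```

```text
clock: 13.55
eef_pos: [603.7, 186.3, 137.9]
tool_rot: [0.029, 1.563, -0.162]
force: [-0.2, -0.2, -0.1]
width: 51.4
clock 13.55 tcp [603.7 186.3 137.9] w 51.4 F [-0.2 -0.2 -0.1]
shift tool [30.9 -1.6 -2.3]
rotvec tool [-0.     0.008 -0.   ]
[[[299.0, 278.0]], [[323.0, 277.0]], [[310.0, 186.0]]]
```

View pics/w10.png

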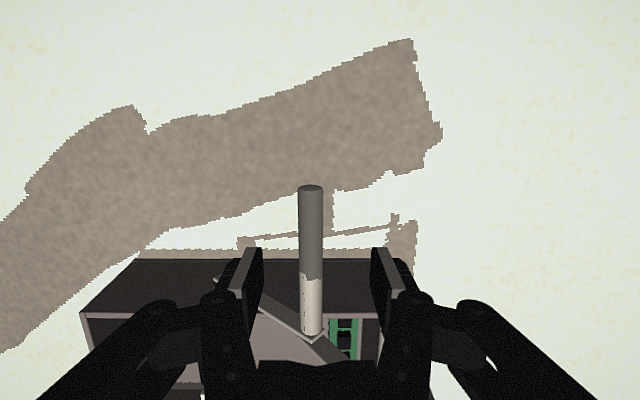

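```bash
python3 -m handwheel '0.2 12 -1.5 -2 0 0.008 0;0.2 12 0 0 0 0 0;0.2 6 0 0 0 0 0;0.2 0 0 0 0 0 0'
python3 - <<'E'
from h import *
delta([601.4,185.1,107],(.982,-.19))
E
```

```text
clock: 14.0
eef_pos: [601.1, 183.7, 105.4]
tool_rot: [-2.509, 1.569, -2.702]
force: [-0.1, 0.1, -0.2]
width: 51.6
clock 14.0 tcp [601.1 183.7 105.4] w 51.6 F [-0.1  0.1 -0.2]
shift tool [-1.6  1.4 -0. ]
rotvec tool [-0.002 -0.001  0.001]
```

```bash
python3 -m handwheel '-0.3 0 0 0 0 0 0;-1 0 0 0 0 0 0;-1 0 0 0 0 0 0;-1 0 0 0 0 0 0;-1 0 0 0 0 0 0;-1 0 0 0 0 0 0'
python3 - <<'E'
from h import *
delta([601.4,185.1,107],(.982,-.19))
E
```

```text
clock: 14.6
eef_pos: [600.1, 183.6, 105.3]
tool_rot: [-2.674, 1.567, -2.867]
force: [-0.0, 0.2, -1.4]
width: 11.2
clock 14.6 tcp [600.1 183.6 105.3] w 11.2 F [-0.   0.2 -1.4]
shift tool [-1.8  1.7  0.9]
rotvec tool [-0.002 -0.003  0.002]
```

```bash
python3 -m handwheel '-1 -2.6 0 -2.4 0 0 0;-1 -2.6 0 -2.5 0 0 0;-1 -2.5 0 -2.6 0 0 0;-1 -2.4 0 -2.7 0 0 0'
python3 - <<'E'
from h import *
delta([601.4,185.1,107],(.982,-.19))
E
```

```text
clock: 15.0
eef_pos: [591.1, 185.3, 114.9]
tool_rot: [-1.459, 1.569, -1.652]
force: [2.1, 0.2, -7.7]
width: 11.3
clock 15.0 tcp [591.1 185.3 114.9] w 11.3 F [ 2.1  0.2 -7.7]
shift tool [ 7.9  1.8 10.1]
rotvec tool [-0.002  0.     0.002]
```

```bash
python3 -m handwheel '-1 -2.3 0 -2.7 0 0 0;-1 -2.2 0 -2.8 0 0 0;-1 -2.2 0 -2.9 0 0 0;-1 -2 0 -3 0 0 0;-1 0 0 0 0 0 0'
python3 - <<'E'
from h import *
delta([601.4,185.1,107],(.982,-.19))
cv2.imwrite('pics/w11.png',get_image('wrist'))
cv2.imwrite('pics/c11.png',get_image('scene')[130:330,180:440])
E
```

```text
clock: 15.5
eef_pos: [579.2, 187.6, 124.5]
tool_rot: [-0.657, 1.569, -0.85]
force: [1.8, -0.2, -7.3]
width: 10.7
clock 15.5 tcp [579.2 187.6 124.5] w 10.7 F [ 1.8 -0.2 -7.3]
shift tool [17.5  1.8 22.2]
rotvec tool [-0.001  0.002  0.001]
```

View pics/w11.png

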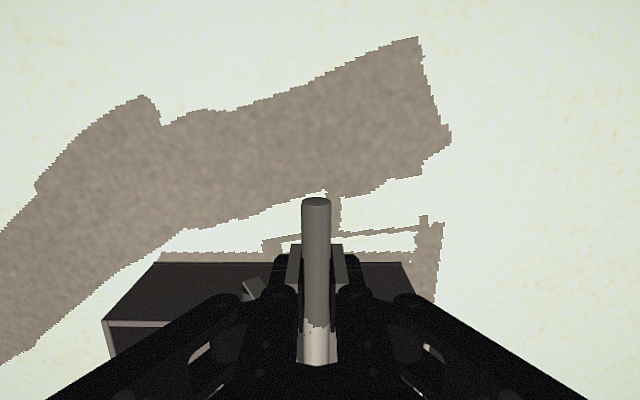

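View pics/c11.png

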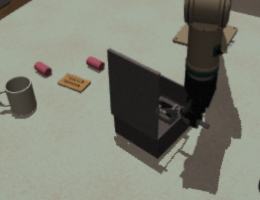

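```bash
python3 -m handwheel '-0.5 0 0 0 0 0 0;-0.1 0 0 0 0 0 0;0.1 0 0 0 0 0 0;0.1 0 0 0 0 0 0;0.1 -15 0 0 0 0 0;0.1 -30 0 0 0 0 0;0.1 -40 0 0 0 0 0;0.1 -40 0 0 0 0 0;0.1 0 0 0 0 0 0'
python3 - <<'E'
from h import *
delta([601.4,185.1,107],(.982,-.19))
P=camera_params('wrist');I=get_image('wrist');cv2.imwrite('pics/w12.png',I)
import pickle;pickle.dump(P,open('P12.pkl','wb'))
E
```

```text
clock: 16.5
eef_pos: [577.9, 188.0, 255.1]
tool_rot: [-2.685, 1.566, -2.879]
force: [1.4, -0.8, -0.3]
width: 46.9
clock 16.5 tcp [577.9 188.  255.1] w 46.9 F [ 1.4 -0.8 -0.3]
shift tool [148.    2.   24.2]
rotvec tool [-0.003 -0.004  0.002]
```

View pics/w12.png

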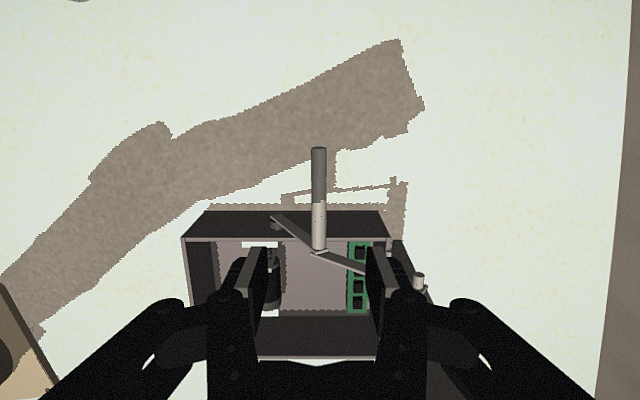

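Run:
```python
from h import *
import pickle;P=pickle.load(open('P12.pkl','rb'))
c=np.array([518.6,52.3]);yaw=-.19;Rm=np.array([[np.cos(yaw),-np.sin(yaw)],[np.sin(yaw),np.cos(yaw)]])
for z in (128,133,138):
    q=onz(P,[[318.5,150],[318,246]],z);print(z,((q[:,:2]-c)@Rm).round(1))
for y in(-20,):
    t=[*(c+Rm@[165,y]),330]; delta(t,(.982,-.19)); print(t)
```

```text
128 [[ 34.6 178.8]
 [ 33.9  93.8]]
133 [[ 34.5 179.7]
 [ 33.9  96.3]]
138 [[ 34.5 180.5]
 [ 33.9  98.8]]
clock 16.55 tcp [576.3 187.6 252.5] w 47.2 F [0.2 0.2 0.6]
shift tool [ -77.9 -163.6  133.9]
rotvec tool [-0.002 -0.008  0.004]
[np.float64(676.8535208948197), np.float64(1.4981976265319972), 330]
```

```bash
python3 -m handwheel '0 -40 0 0 0 -0.008 0;-0.5 -45 0 0 0 0 0;-1 -10 0 0 0 0 0;-1 0 -10 10 0 0 0;-1 0 -30 25 0 0 0;-1 0 -35 25 0 0 0;-1 0 -35 25 0 0 0;-1 0 -25 25 0 0 0;-1 0 0 0 0 0 0'
python3 - <<'E'
from h import *
delta([677,1.5,330],(.982,-.19))
E
```

```text
clock: 17.45
eef_pos: [656.3, 24.6, 334.0]
tool_rot: [-2.529, 1.543, -2.72]
force: [0.1, -0.4, -0.8]
width: 0.0
clock 17.45 tcp [656.3  24.6 334. ] w 0.0 F [ 0.1 -0.4 -0.8]
shift tool [  3.7 -18.7  24.8]
rotvec tool [ 0.001 -0.023  0.016]
```

```bash
python3 -m handwheel '-1 0 -19 25 0 -0.023 0.016;-1 0 0 3 0 0 0;-1 20 0 0 0 0 0;-1 0 0 0 0 0 0;-1 0 0 0 0 0 0'
python3 - <<'E'
from h import *
delta([677,1.5,283],(.982,-.19))
cv2.imwrite('pics/w13.png',get_image('wrist'))
E
```

```text
clock: 17.95
eef_pos: [677.6, -6.4, 301.7]
tool_rot: [-2.827, 1.555, -3.024]
force: [0.3, -0.5, 0.7]
width: -0.1
clock 17.95 tcp [677.6  -6.4 301.7] w -0.1 F [ 0.3 -0.5  0.7]
shift tool [18.7  7.7 -1.8]
rotvec tool [-0.006 -0.015  0.005]
```

View pics/w13.png

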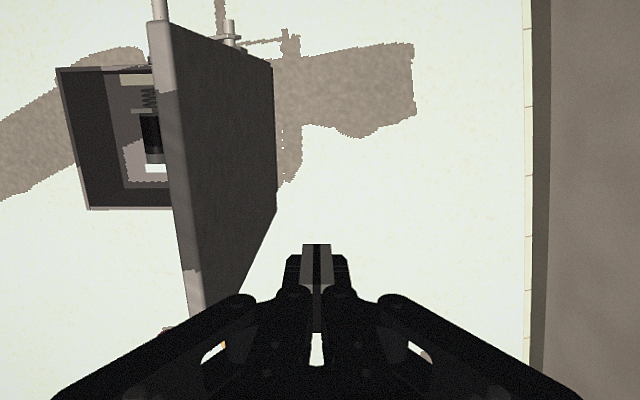

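```bash
python3 -m handwheel '-1 17 7 -2 -0.006 -0.015 0.005;-1 0 0 -8 0 0 0;-1 0 0 -8 0 0 0;-1 0 0 -8 0 0 0;-1 0 0 -8 0 0 0'
cat > b.py <<'E'
from h import *
c=np.array([518.6,52.3]);yaw=-.19;Rm=np.array([[np.cos(yaw),-np.sin(yaw)],[np.sin(yaw),np.cos(yaw)]])
p,M,s=tool();b=(p[:2]-c)@Rm
print('clock',s['clock'],'box xy',b.round(1),'z',p[2].round(1),'F box',(Rm.T@s['force'][:2]).round(1),s['force'][2].round(1))
delta(p,(.982,-.19))
# tip corner -> lid angle if touching
C=np.array([b[0]-14.5-110,p[2]-8-80]);r=np.hypot(*C);
print('r',r.round(1),'theta',(np.arctan2(-C[0],C[1])+np.arcsin(min(1,10/r))).round(3))
E
python3 b.py
```

```text
clock: 18.5
eef_pos: [644.0, 7.9, 287.0]
tool_rot: [0.096, 1.568, -0.094]
force: [0.2, 0.8, -0.1]
width: 0.1
clock 18.5 box xy [131.5 -19.9] z 287.0 F box [0.  0.8] -0.1
clock 18.5 tcp [644.    7.9 287. ] w 0.1 F [ 0.2  0.8 -0.1]
shift tool [0. 0. 0.]
rotvec tool [ 0.001  0.003 -0.   ]
r 199.2 theta 0.015
```

```bash
python3 -m handwheel '-1 0 0 -10 0 0 0;-1 0 0 -10 0 0 0;-1 0 0 -10 0 0 0;-1 2 0 -10 0 0 0'; python3 b.py
```

```text
clock: 18.9
eef_pos: [605.0, 15.1, 288.2]
tool_rot: [0.118, 1.557, -0.073]
force: [1.6, -1.0, 2.0]
width: -0.1
clock 18.9 box xy [ 91.9 -20.2] z 288.2 F box [ 1.7 -0.7] 2.0
clock 18.9 tcp [605.   15.1 288.2] w -0.1 F [ 1.6 -1.   2. ]
shift tool [0. 0. 0.]
rotvec tool [ 0.001  0.013 -0.002]
r 202.9 theta 0.211
```

```bash
python3 -m handwheel '-1 5 0 -13 0 0.013 0;-1 6 0 -13 0 0 0;-1 6 0 -13 0 0 0;-1 7 0 -13 0 0 0;-1 8 0 -12 0 0 0'; python3 b.py
```

```text
clock: 19.4
eef_pos: [541.5, 27.4, 260.7]
tool_rot: [0.377, 1.558, 0.186]
force: [0.7, -0.1, 1.9]
width: 0.2
clock 19.4 box xy [ 27.2 -20.1] z 260.7 F box [0.7 0. ] 1.9
clock 19.4 tcp [541.5  27.4 260.7] w 0.2 F [ 0.7 -0.1  1.9]
shift tool [0. 0. 0.]
rotvec tool [-0.     0.012 -0.005]
r 198.2 theta 0.564
```

```bash
python3 -m handwheel '-1 8 0 -12 0 0.012 -0.005;-1 10 0 -11 0 0 0;-1 11 0 -11 0 0 0;-1 12 0 -10 0 0 0;-1 13 0 -9 0 0 0;-1 14 0 -8 0 0 0'; python3 b.py
```

```text
clock: 20.0
eef_pos: [476.5, 40.3, 195.3]
tool_rot: [0.601, 1.566, 0.41]
force: [0.2, 0.2, 1.0]
width: 0.4
clock 20.0 box xy [-39.1 -19.7] z 195.3 F box [0.2 0.3] 1.0
clock 20.0 tcp [476.5  40.3 195.3] w 0.4 F [0.2 0.2 1. ]
shift tool [0. 0. 0.]
rotvec tool [ 0.     0.004 -0.003]
r 195.6 theta 1.042
```

```bash
python3 -m handwheel '-1 14 0 -7 0 0.004 -0.003;-1 15 0 -6 0 0 0;-1 15 0 -5 0 0 0;-1 15 0 -3 0 0 0'; python3 b.py
python3 - <<'E'
import cv2
from h import *
cv2.imwrite('pics/s14.png',get_image('side'))
E
```

```text
clock: 20.4
eef_pos: [451.4, 45.2, 136.5]
tool_rot: [2.442, 1.569, 2.252]
force: [0.1, 0.0, -0.4]
width: -0.2
clock 20.4 box xy [-64.7 -19.7] z 136.5 F box [0.1 0.1] -0.4
clock 20.4 tcp [451.4  45.2 136.5] w -0.2 F [ 0.1  0.  -0.4]
shift tool [0. 0. 0.]
rotvec tool [ 0.001 -0.001 -0.001]
r 195.3 theta 1.371
```

View pics/s14.png

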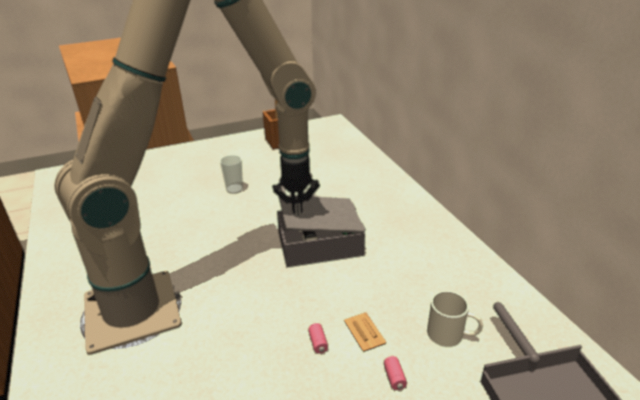

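Lid nearly down (free edge about 30 mm above the rim near pixel (285,215)). Press on.

```bash
python3 -m handwheel '-1 12 0 -1 0 0 0;-1 12 0 0 0 0 0;-1 6 0 0 0 0 0;-1 3 0 0 0 0 0'; python3 b.py
```

```text
clock: 20.85
eef_pos: [446.8, 45.7, 102.7]
tool_rot: [-3.135, 1.565, 2.958]
force: [-0.1, 0.2, -0.6]
width: -0.1
clock 20.85 box xy [-69.3 -20.1] z 102.7 F box [-0.1  0.2] -0.6
clock 20.85 tcp [446.8  45.7 102.7] w -0.1 F [-0.1  0.2 -0.6]
shift tool [0. 0. 0.]
rotvec tool [ 0.002 -0.006  0.   ]
r 194.3 theta 1.547
```

```bash
python3 -m handwheel '-1 3 0 0 0 0 0;-1 3 0 0 0 0 0'; python3 b.py;  python3 -m handwheel '-1 3 0 0 0 0 0;-1 2 0 0 0 0 0'; python3 b.py
```

```text
clock: 21.05
eef_pos: [447.0, 45.7, 97.6]
tool_rot: [3.05, 1.565, 2.861]
force: [-7.4, -0.4, 46.2]
width: -0.1
clock 21.05 box xy [-69.1 -20. ] z 97.6 F box [-7.2 -1.8] 46.2
clock 21.05 tcp [447.   45.7  97.6] w -0.1 F [-7.4 -0.4 46.2]
shift tool [0. 0. 0.]
rotvec tool [ 0.001 -0.005 -0.   ]
r 193.8 theta 1.573
clock: 21.25
eef_pos: [446.9, 45.7, 97.9]
tool_rot: [2.522, 1.566, 2.331]
force: [-4.7, -1.2, 20.2]
width: 0.2
clock 21.25 box xy [-69.2 -20. ] z 97.9 F box [-4.4 -2.1] 20.2
clock 21.25 tcp [446.9  45.7  97.9] w 0.2 F [-4.7 -1.2 20.2]
shift tool [0. 0. 0.]
rotvec tool [ 0.001 -0.004 -0.003]
r 193.9 theta 1.571
```

Fully shut against the rim. Retreat and check.

```bash
python3 -m handwheel '-1 -10 0 0 0 0 0;-1 -25 0 0 0 0 0;-1 -40 0 0 0 0 0;-1 -40 0 0 0 0 0;-1 -30 -20 0 0 0 0;-1 0 -40 0 0 0 0;-1 0 -40 0 0 0 0;-1 0 0 0 0 0 0;-1 0 0 0 0 0 0'; python3 b.py
python3 - <<'E'
from h import *
cv2.imwrite('pics/s15.png',get_image('side'));cv2.imwrite('pics/c15.png',get_image('scene'))
import pickle;pickle.dump(camera_params('wrist'),open('P15.pkl','wb'));cv2.imwrite('pics/w15.png',get_image('wrist'))
E
```

```text
clock: 22.15
eef_pos: [430.9, -55.9, 253.5]
tool_rot: [0.598, 1.561, 0.409]
force: [-0.5, -0.4, 0.7]
width: 0.0
clock 22.15 box xy [ -65.7 -122.8] z 253.5 F box [-0.4 -0.5] 0.7
clock 22.15 tcp [430.9 -55.9 253.5] w 0.0 F [-0.5 -0.4  0.7]
shift tool [0. 0. 0.]
rotvec tool [ 0.003  0.008 -0.006]
r 252.2 theta 0.894
```

View pics/s15.png

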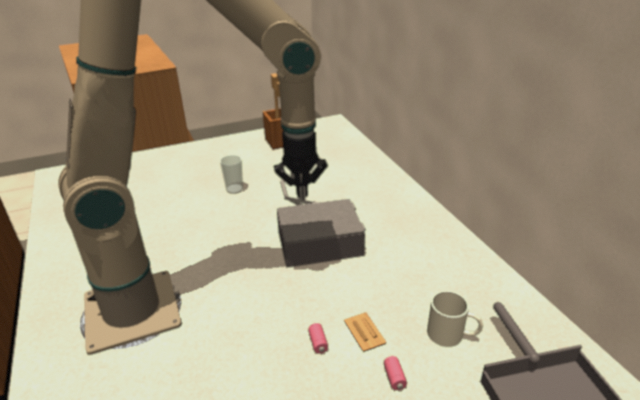

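View pics/c15.png

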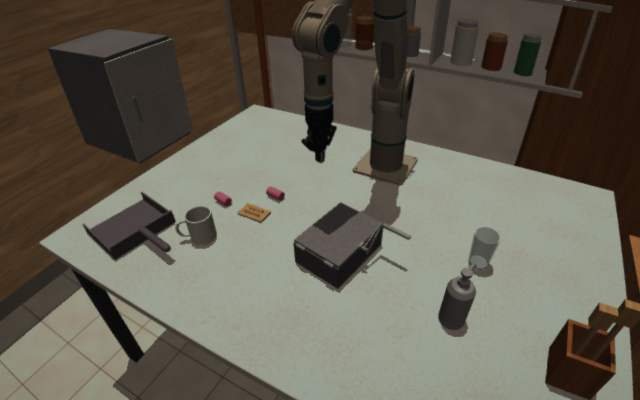

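View pics/w15.png

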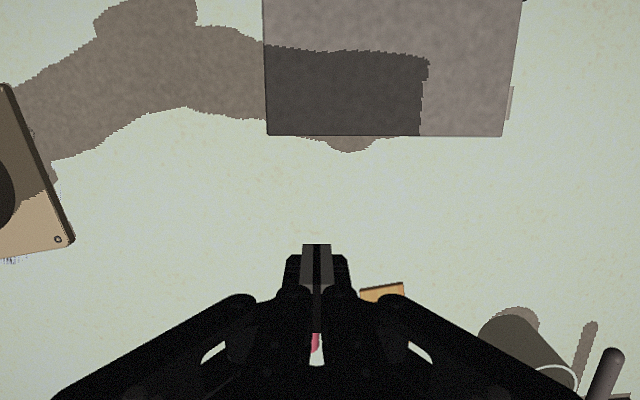

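```bash
python3 - <<'E'
from h import *
import pickle;P=pickle.load(open('P15.pkl','rb'))
c=np.array([518.6,52.3]);yaw=-.19;Rm=np.array([[np.cos(yaw),-np.sin(yaw)],[np.sin(yaw),np.cos(yaw)]])
for z in (90,103):
    q=onz(P,[[267,135],[502,136],[264,20]],z);print(z,((q[:,:2]-c)@Rm).round(1))
# side view: near free corner of lid top
S=camera_params('side')
X=[*(c+Rm@[-108,-80]),90];print(proj(S,X),proj(P,X))
E
python3 - <<'E'
import cv2
a=cv2.imread('pics/s15.png')[180:280,260:380];cv2.imwrite('pics/s15z.png',cv2.resize(a,None,fx=6,fy=6,interpolation=cv2.INTER_CUBIC))
E
```

```text
90 [[-108.5  -79.4]
 [ 105.9  -79.3]
 [-107.4   14.6]]
103 [[-106.7  -77.8]
 [  98.4  -77.7]
 [-105.6   12.1]]
[[284.92606189 240.38666261]] [[267.58147395 135.63657417]]
```

View pics/s15z.png

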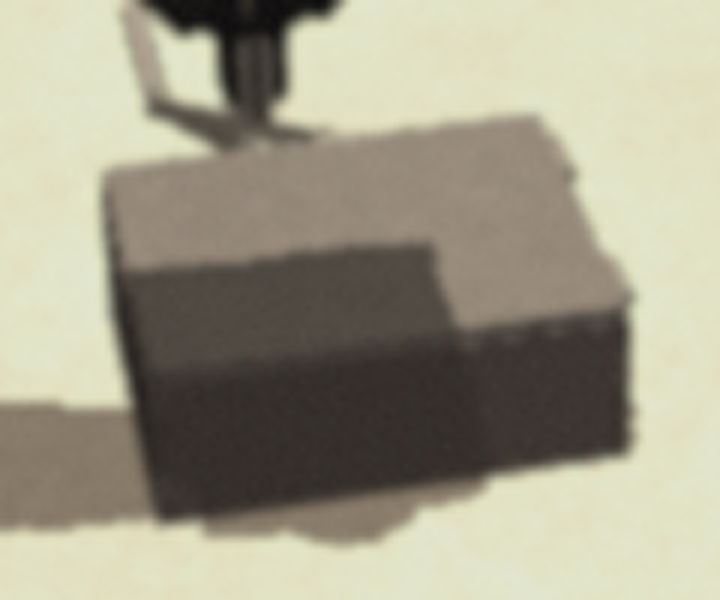

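The lid's free corner sits at wrist pixel (267,135). A corner at 90 mm height, fully shut, should appear at (267.6,135.6). In the side view the lid lies flat on the rim with no gap, and the mug, tumbler and pump are in place.

Run:
```python
from h import *
s=ctrl.read_state();print(s['clock'],s['force'])
print(ctrl.finish_job())
```

```text
22.3 [ 0.51612872 -0.04890059  0.06240518]
the job is handed in; nothing more can be done
None
```

I seated the cell in the cradle, unlocked the stay, pressed the lid shut and handed the job in at about 22.3 s of the 72 s allowed. No verdict was reported, so the results below are my own checks.

- **Cell:** I pushed it about 7 mm past its place against the spring, lowered it onto the rails and let it slip back under the lip. From above, the barrel axis was within about 1 mm of the cradle line and the spring plate was 2.7 mm in (about 3 mm expected). My first attempt to lower it was only 5.9 mm past, so I corrected that before the nub reached the lip. I couldn't see the cell again once the lid was shut.
- **Stay:** I lifted the bar about 0.32 rad along its arc. It stayed there after release, 22 mm towards the box's -x.
- **Lid:** It reached about 1.57 rad under light pressing, with wrist force peaking at about 46 N. Afterwards its free corner was within a pixel of where a fully shut lid should be.
- **Other objects:** The mug, tumbler and soap pump look unmoved in the final pictures. The arm is clear of everything, with about zero force on the tool.

The only mismatches were small. The box's measured position varied by 1–2 mm between views. The gripper read 32 mm on the 34 mm barrel, and 11 mm on the 13 mm bar.

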